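# Set the lamp dimmer to half and present the hand stamp to the inspection camera

## Robot

A 6-joint arm with a two-finger parallel gripper is mounted at the origin on a cart in front of the work surface, level with it; the furniture and walls round the work are solid. World frame = base frame: x ahead of the robot, y to its left, z up, the work surface at z = 0. Lengths are in m, angles in rad, forces in N, time in s.
With the tool pointing down it reaches from about 0.3 to 0.875 m from the base axis. Payload 6.4 kg.
Tool frame: the origin (TCP) lies midway between the tips of the shut fingers; the grasp point (between the pads) lies ctrl.tcp_to_grasp behind it (ctrl.tcp_to_grasp is the distance from the TCP to the grasp point, in m); z points along the fingers, y is the line along which they close (so a half turn about z gives the same grasp; the last joint's range is limited). The gripper opens to 85 mm and grips with 20 to 120 N. Pads are 22 mm wide; open, the fingers measure 114 mm over their backs; the gripper's body (76 mm by 85 mm) begins 54 mm behind the grasp point. The pads swing forward as they close: fully open they stand 13 mm farther back than shut.
Start: joints at [1.075, 0.181, 1.607, -0, 1.354, -0.206], TCP at [0.164, 0.551, 0.231] pointing down, gripper open.
Joint ranges: [-2.99, 2.99], [-0.89, 2.07], [0.3, 2.58], [-1.14, 4.28], [0, 2.63], [-3.12, 3.12]. Speed limits (rad/s): [2.57, 2.57, 3.01, 3.14, 3.14, 3.14].

## Interface

Orientations are given as a rotation vector (axis times angle).
In Python, from workcell import ctrl gives the robot as it stands. Calls block until the motion is done:
- ctrl.move_ptp(position, orientation): joint-space move of the TCP to a pose.
- ctrl.servo_line(position, attitude=None, speed=0.15, until_force=None): straight line of the TCP; attitude=None keeps the orientation; speed is the mean speed in m/s. With until_force (N) it stops when the force on the tool has changed by that much, and returns True; else False.
- ctrl.movej(angles): joint-space move.
- ctrl.move_gripper(opening, newtons=None): opening from 0.0 (shut) to 1.0 (fully open); newtons is the grip in N (None keeps the last); returns when the fingers have stopped.
- ctrl.dwell(seconds).
- ctrl.inverse_kinematics(position, orientation): joint angles nearest the present ones, or None.
- ctrl.get_image(name): name is "side" or "top"; returns the picture (420x560x3 uint8, red, green, blue); there is no depth.
- ctrl.camera_params(name): a dict with "fx", "fy", "cx", "cy" (pixels), "cam_to_world" (4x4, takes a point from camera to world coordinates). Camera axes: x right, y up, looking along -z (the intrinsics and any distortion apply to the point x, -y, -z); pixel columns grow to the right and rows downward; lengths in m; the calibration is good to about 2 mm. A picture is of the moment at which its call begins. camera_params takes no time and is no camera call.
A pose or a line that the arm cannot do raises ctrl.Unreachable and nothing moves.
- ctrl.hand_in(): hands the job in; it is judged then, once.
Readings, each from a call of its own:
- ctrl.read_t(): time.
- ctrl.read_joints(): joint angles.
- ctrl.read_qd(): joint speeds.
- ctrl.read_joint_torque(): joint torques, N m.
- ctrl.read_ee_pos(): TCP position.
- ctrl.read_eef_rot(): TCP orientation.
- ctrl.read_ft_force(): force on the tool from outside, world axes, zero at the start.
- ctrl.read_wrist_torque(): the same for the moment, N m.
- ctrl.read_finger_gap(): opening from 0.0 (shut) to 1.0 (fully open).
- ctrl.read_finger_force(): force on a finger pad.
Only numpy, scipy, OpenCV 4.12 (cv2) and the standard library are available. Lean on these libraries where they do the work, as an engineer would, in place of code of your own. Each camera call takes 0.05 s, during which the arm holds its last target. There are 200 camera calls.

## Task

First set the dimmer lever to its middle (half-light) mark, where it stands upright. Then take the wooden hand stamp out of the desk tray and hold it still in the air for the inspection camera: its printing face square to the camera's front and centred 10 cm in front of the lens, its long side parallel to the long side of the camera's front. Finish while still holding it there; do not touch the camera, leave the lever at half, and leave everything else where it is.

Things in the scene. Friction and masses are not known exactly. Their poses are not given: they have to be found in the camera images.
- stamp: Wooden hand stamp standing in any one pocket of the tray. Base block 24 x 48 x 15 mm (its x, y, z), the underside is the printing face; neck 14 mm thick from 15 to 34 mm up; round knob about 21 mm thick from 34 to 67 mm up, to be gripped from above. Origin: centre of the printing face; z points up through the knob, y along the long side. About 50 g, loose.
- tray: Fixed open wooden desk tray, 76 x 212 x 24 mm (x, y, z), walls and floor 4 mm, two walls make a row of three pockets (68 x 65 mm, centres 70 mm apart along its y). The stamp, an eraser and a USB stick are in it, one in each pocket. Origin: centre of its underside; y along the row. It stands to the robot's left or right.
- camera: Fixed desk inspection camera: grey foot 110 x 130 x 18 mm with two upright aluminium cheeks (92 mm high) that carry the white rectangular camera head. Origin: centre of the foot's underside; -x is the side that looks to the robot.
- camera_head: Head of the inspection camera, fixed: white block 50 x 100 x 44 mm with a black front, a round lens in its middle and a white lamp panel either side. It looks up, leaning 0.45 rad (26 degrees) from vertical towards the robot. Origin: centre of the front, at the lens, 100 mm above the desk; z points out along the line of sight, y along the long side (100 mm) of the front, horizontal.
- focus (a point): Point on the camera's line of sight 100 mm in front of the lens (origin of camera_head plus 100 mm along its z), where the centre of the printing face (the stamp's origin) must be.
- dimmer: Fixed lamp dimmer: grey box 100 x 80 x 20 mm with a black drum on top (56 mm long, axis along its y; its top 50 mm above the desk) out of whose middle slot the lever stands. White marks on the drum at both ends of the lever's travel and at the middle (straight up). Origin: centre of its underside; the lever swings along x. It stands on the side that the tray does not.
- dimmer_lever (a joint): Lever angle, rad: 0 = off (leaning 0.7 rad from upright to the dimmer's -x, towards the robot), 0.7 = half light (upright, the middle mark), 1.4 = full (leaning 0.7 rad to its +x). Turns about the dimmer's y through point lever_hinge; stays where it is left (friction about 0.06 N m). Starts between 0 and 0.35.
- lever_grip (a point): Middle of the lever's black paddle, 85 mm from the hinge axis. The paddle is 14 mm (along the swing) x 16 mm (along the dimmer's y) x 34 mm (along the lever), free on both sides.
- lever_hinge (a point): Centre of the lever's hinge, on the axis, 20 mm above the desk in the middle of the dimmer.
- eraser: Blue and white eraser, 21 x 45 x 12 mm, loose in a pocket of the tray; leave it. Origin: centre of its underside.
- usb_stick: Black and white USB stick, 18 x 54 x 9 mm, lying loose in a pocket of the tray; leave it. Origin: centre of its underside.
- mug: Green mug, 92 x 125 x 100 mm, loose, behind the camera; leave it. Origin: centre of its underside.
- glue_stick: White glue stick with a blue cap, 30 mm diameter, 100 mm high, standing loose behind the camera; leave it. Origin: centre of its underside.
- calculator: Grey pocket calculator, 62 x 98 x 15 mm, lying loose at the right; leave it. Origin: centre of its underside.
Mind the look-alikes: they are no part of the job. Several things look just like the stamp: the one meant starts nearest to the robot's base.

How it is judged:
By the outcome, as a careful person would: the job done as asked, in the order asked, and still so for the second after the job is handed in, while the arm keeps its last pose, push and grip.
It also fails if it takes over 51 s, if anything falls off the work surface, if the arm or the gripper's body presses on something with over 40 N, if the wrist force passes 120 N, or if a joint passes its speed limit or range.

## Working session

There is one attempt and no reset: what is moved stays moved. The work goes in short steps, each a Python script; the robot and the scene stay as the last script left them, time stands still between calls to the robot, and variables do not carry over. Pictures are saved under pics/ and viewed, at most 10 in all, crops included, and the job is handed in when it is done.

```bash
ls; mkdir -p pics; python3 - <<'E'
from workcell import ctrl
import cv2,numpy as np
np.set_printoptions(precision=4,suppress=True)
for n in("side","top"):
    cv2.imwrite(f"pics/{n}0.png",ctrl.get_image(n)[:,:,::-1]); p=ctrl.camera_params(n); print(n,p)
print(ctrl.tcp_to_grasp,ctrl.read_t(),ctrl.read_eef_rot(),ctrl.read_ee_pos())
E
```

```text
pics
side {'fx': 466.34750127828164, 'fy': 466.34750127828164, 'cx': 278.6457384522348, 'cy': 207.54906833602791, 'cam_to_world': array([[-0.9621,  0.1612, -0.2202,  0.3096],
       [-0.2724, -0.6151,  0.7399,  0.9303],
       [-0.0162,  0.7718,  0.6356,  0.9603],
       [ 0.    ,  0.    ,  0.    ,  1.    ]])}
top {'fx': 514.5657059198687, 'fy': 514.5657059198687, 'cx': 281.8105748785505, 'cy': 221.59874543440898, 'cam_to_world': array([[-0.0201,  0.9849, -0.1719,  0.2632],
       [-0.9998, -0.0194,  0.0055, -0.0326],
       [ 0.0021,  0.172 ,  0.9851,  1.8164],
       [ 0.    ,  0.    ,  0.    ,  1.    ]])}
0.0187 0.1 [-0.4536 -3.1081  0.0023] [0.1641 0.5506 0.2305]
```

View pics/side0.png

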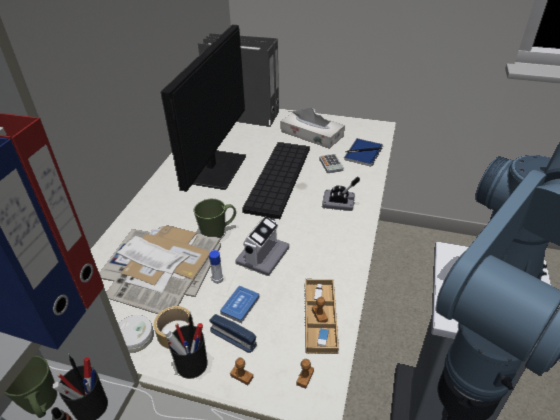

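View pics/top0.png

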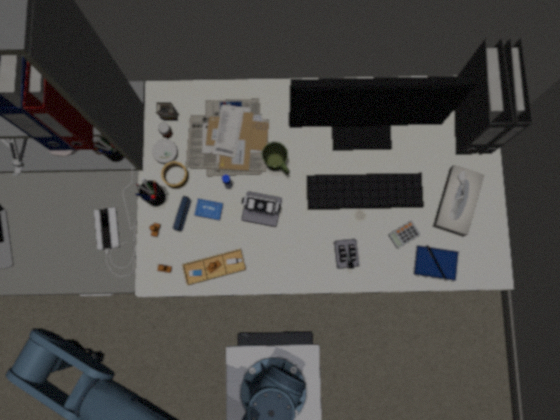

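The side view shows three stamp-like objects:
- One in the tray's middle pocket, at side (321,310) and top (214,267).
- One loose at side (306,373), top (164,268).
- One loose at side (242,370), top (155,230).

The tray one matches the description and is nearest the base, so I'm choosing it. Next I'll check it, along with the camera and dimmer, in close crops.

```bash
python3 - <<'E'
import cv2,numpy as np
s=cv2.imread("pics/side0.png");t=cv2.imread("pics/top0.png")
def c(im,x,y,w,h,W,H): return cv2.resize(im[y:y+h,x:x+w],(W,H),interpolation=cv2.INTER_CUBIC)
a=c(s,285,270,80,90,400,450); b=c(s,225,205,80,75,400,375)
d=c(s,310,165,60,55,400,366)
cv2.imwrite("pics/c1.png",np.hstack([c(s,295,270,50,85,350,595),np.vstack([c(s,230,210,67,45,449,300),c(s,310,172,67,44,449,295)])]))
t=cv2.convertScaleAbs(t,alpha=1.8)
cv2.imwrite("pics/c2.png",np.vstack([np.hstack([c(t,175,240,80,55,400,275),c(t,230,180,80,55,400,275)]),np.hstack([c(t,320,230,60,45,400,300),c(t,140,220,60,60,300,300),np.zeros((300,100,3),np.uint8)])]))
E
```

```text
(no output)
```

View pics/c1.png

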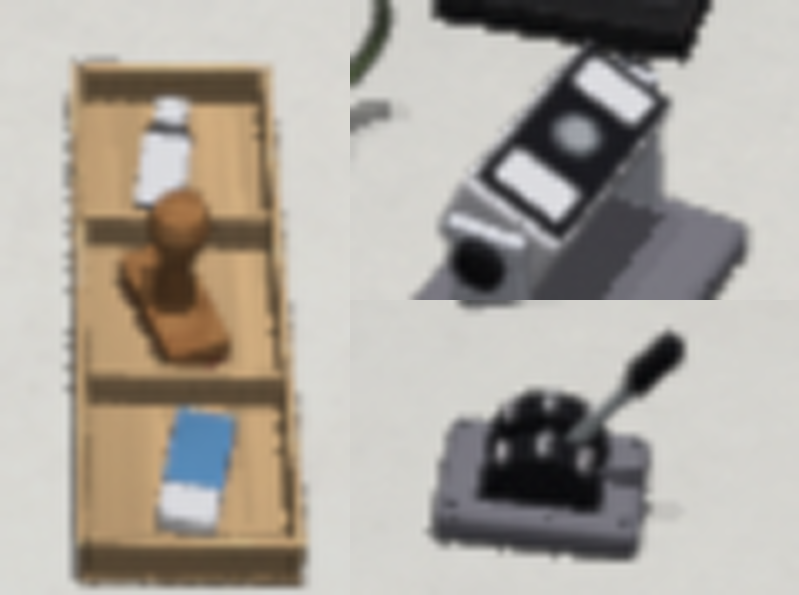

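View pics/c2.png

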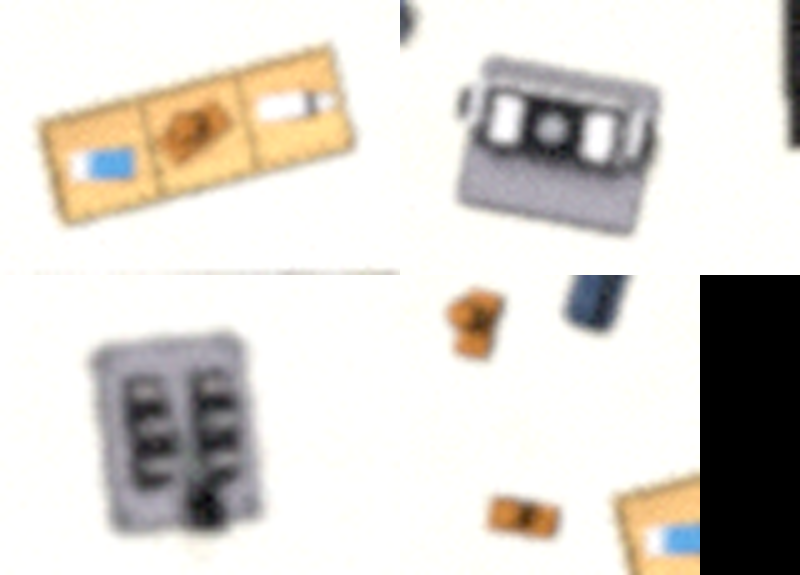

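The crop confirms the stamp in the middle pocket. The lens is near side (264,230) and top (260,206), and the lever paddle is near side (356,181) and top (351,264). Next I'll measure these properly.

```bash
cat > h.py <<'E'
import cv2,numpy as np
from workcell import ctrl
np.set_printoptions(precision=4,suppress=True)
P={n:ctrl.camera_params(n) for n in("side","top")}
def ray(n,px):
    p=P[n];M=p["cam_to_world"];d=M[:3,:3]@np.array([(px[0]-p["cx"])/p["fx"],-(px[1]-p["cy"])/p["fy"],-1.])
    return M[:3,3],d/np.linalg.norm(d)
def plane(n,px,z):
    o,d=ray(n,px);return o+d*(z-o[2])/d[2]
def tri(a,b):
    (o,d),(q,e)=ray("side",a),ray("top",b)
    s=np.linalg.lstsq(np.c_[d,-e],q-o,rcond=None)[0];A=o+d*s[0];B=q+e*s[1]
    return (A+B)/2,np.linalg.norm(A-B)
def proj(n,X):
    p=P[n];M=p["cam_to_world"];c=M[:3,:3].T@(np.asarray(X)-M[:3,3]);return np.array([p["cx"]+p["fx"]*c[0]/-c[2],p["cy"]-p["fy"]*c[1]/-c[2]])
K=8
def crop(im,x,y,w,h): return cv2.resize(im[y:y+h,x:x+w],None,fx=K,fy=K,interpolation=cv2.INTER_CUBIC)
def full(p,x,y): return (np.asarray(p,float)+.5)/K-.5+[x,y]
def blobs(mask,x,y,amin=3):
    "contours in full-image pixels, largest first"
    cs,_=cv2.findContours(mask.astype(np.uint8),cv2.RETR_EXTERNAL,cv2.CHAIN_APPROX_NONE)
    cs=sorted([c for c in cs if cv2.contourArea(c)>amin*K*K],key=cv2.contourArea,reverse=True)
    return [full(c[:,0],x,y) for c in cs]
def cen(c):
    m=cv2.moments(c.astype(np.float32).reshape(-1,1,2));return np.array([m["m10"],m["m01"]])/m["m00"]
def rect(n,c,z):
    w=np.array([plane(n,p,z)[:2] for p in c]);(ce,wh,a)=cv2.minAreaRect((w*1000).astype(np.float32));return np.array(ce)/1000,wh,a
E
python3 - <<'E'
from h import *
I={n:cv2.imread(f"pics/{n}0.png") for n in P}
hsv=lambda c:cv2.cvtColor(c,cv2.COLOR_BGR2HSV).astype(int)
L={}
for n,(x,y,w,h) in dict(side=(245,215,40,35),top=(243,190,40,30)).items():
    c=crop(I[n],x,y,w,h);v=c.max(2);print(n,"cam vmax",v.max(),np.percentile(v,[5,25,50,75]))
    thr=150 if n=="side" else 105
    bl=blobs((v>thr),x,y);
    for b in bl: print(cen(b),cv2.contourArea(b.astype(np.float32)))
# foot / dimmer / tray / stamp in top
for nm,(x,y,w,h) in dict(foot=(232,180,60,55),dim=(325,230,45,45),tray=(172,242,85,50)).items():
    c=crop(I["top"],x,y,w,h);H=hsv(c);v=H[...,2];print(nm,np.percentile(v,[1,10,50,90,99]),np.percentile(H[...,1],[10,50,90]))
    m=H[...,1]>75 if nm=="tray" else v<105
    for b in blobs(m,x,y,20)[:2]: print(cen(b),rect("top",b,{'foot':.018,'dim':.02,'tray':.024}[nm]))
for n,(x,y,w,h) in dict(side=(308,292,30,35),top=(200,255,28,24)).items():
    c=crop(I[n],x,y,w,h);H=hsv(c);print(n,"stamp S",np.percentile(H[...,1],[5,25,50,75,95]),"V",np.percentile(H[...,2],[5,25,50,75,95]))
    r=H[...,1]; print((r[::16,::16]))
# paddle
for n,(x,y,w,h) in dict(side=(343,170,26,26),top=(340,255,22,16)).items():
    c=crop(I[n],x,y,w,h);v=c.max(2);print(n);print(v[::12,::12])
E
```

```text
side cam vmax 232 [ 31.  72. 130. 211.]
[251.1174 226.7979] 300.75
[280.3136 228.3794] 200.484375
[257.4506 237.1682] 59.078125
[268.8527 223.1255] 51.8984375
[263.5292 229.617 ] 11.2578125
top cam vmax 151 [ 35.  78.  97. 118.]
[266.6271 196.6273] 262.984375
[250.7344 203.3132] 40.6953125
[269.278  206.8807] 40.4453125
[276.7138 205.6276] 15.2890625
foot [ 29.  81. 145. 148. 150.] [ 5. 10. 15.]
[261.6455 209.0388] (array([0.6243, 0.0277]), (134.18341064453125, 110.20702362060547), 77.40010833740234)
dim [ 25.  62. 145. 148. 149.] [ 5.  9. 16.]
[346.0852 253.5829] (array([ 0.4572, -0.2659]), (104.86878204345703, 80.73553466796875), 4.717896938323975)
tray [101. 121. 145. 148. 149.] [  7.  10. 118.]
[212.0808 267.0847] (array([0.4219, 0.1977]), (73.39837646484375, 208.7998809814453), 13.957171440124512)
side stamp S [  8.  98.  99. 108. 149.] V [ 79. 112. 167. 194. 215.]
[[100 100  99  99   5   3   7  42 100 100  97  99 100  66   9]
 [ 99  99  99  91   6   6   6  44  98  98  99  99 100  83   9]
 [100  99  99  73   6   6  10  64  99  98 100  99 100  82   9]
 [100  99  99  52  10  40 12
[... 3048 characters left out ...]
]]
top
[[ 42  25  33  23  45  66  61  24  19  32  40  80 106 137 146]
 [ 37  27  29  31  46  65  57  36  47  57  63  82 103 131 144]
 [ 47  51  64  72  77  74  66  48  65  77  74  83  98 130 146]
 [ 46  43  59  66  74  70  64  54  41  31  51  80  99 131 145]
 [ 53  34  33  46  69  70  52  40  28  47  71  88  99 128 145]
 [ 81  69  73  85  86  67  40  21  35  72  90  95  96 125 142]
 [ 99  97  99 100  89  61  23  13  24  63  92  86  84 119 142]
 [ 93 100 101  99  92  63  32  24  20  48  83  85  87 117 142]
 [ 91  91  90  89  87  65  43  28  26  57  96 113 119 135 145]
 [101 103 107 117 118 110  92  85  86 102 132 141 145 146 146]
 [138 140 139 143 142 139 135 134 134 142 144 144 148 146 147]]
```

```bash
python3 - <<'E'
from h import *
I={n:cv2.imread(f"pics/{n}0.png") for n in P}
hsv=lambda c:cv2.cvtColor(c,cv2.COLOR_BGR2HSV).astype(int)
A,ea=tri((257.4506,237.1682),(250.7344,203.3132));B,eb=tri((268.8527,223.1255),(269.278,206.8807))
print("panels",A,ea,B,eb,"mid",(A+B)/2,"y-dir yaw",np.degrees(np.arctan2(*(A-B)[:2][::-1])),np.linalg.norm(A-B))
a,b=[plane("side",p,.1) for p in((257.4506,237.1682),(268.8527,223.1255))];print("side only z.1",(a+b)/2,np.degrees(np.arctan2(*(a-b)[:2][::-1])),np.linalg.norm(a-b))
a,b=[plane("top",p,.1) for p in((250.7344,203.3132),(269.278,206.8807))];print("top only z.1",(a+b)/2,np.degrees(np.arctan2(*(a-b)[:2][::-1])),np.linalg.norm(a-b))
# lever paddle
x,y=343,170;v=crop(I["side"],x,y,26,26).max(2);m=(v<110);m[11*12+6:]=0;b=blobs(m,x,y,5)[0];ps=cen(b)
x,y=340,255;v=crop(I["top"],x,y,22,16).max(2);m=v<50;m[:50]=0;m[:,:50]=0;bt=blobs(m,x,y,2)[0];pt=cen(bt)
print("paddle",ps,pt,tri(ps,pt))
# dimmer box edges, top view: corners of convex contour
for n,bx,z,t in(("top",(325,230,45,45),.02,105),("side",(318,176,42,40),.0,175)):
    x,y,w,h=bx;m=crop(I[n],x,y,w,h).max(2)<t;b=blobs(m,x,y,20)[0]
    ap=cv2.approxPolyDP(b.astype(np.float32).reshape(-1,1,2),1.2,True)[:,0];print(n,"dimmer poly");print(np.c_[ap,[plane(n,p,0.02)[:2] for p in ap],[plane(n,p,0)[:2] for p in ap]])
for n,bx,t in(("side",(305,292,36,35),123),("top",(200,255,28,24),147)):
    x,y,w,h=bx;b=blobs(hsv(crop(I[n],x,y,w,h))[...,1]>t,x,y,5)[0];
    print(n,"stamp",cen(b));ap=cv2.approxPolyDP(b.astype(np.float32).reshape(-1,1,2),.5,True)[:,0]
    print(np.c_[ap,[plane(n,p,.004)[:2] for p in ap],[plane(n,p,.019)[:2] for p in ap]])
    if n=="side":
        k=b[b[:,1]<303.5];print("knob circle side",cv2.minEnclosingCircle(k.astype(np.float32)))
    np.save(f"st_{n}.npy",b)
E
```

```text
panels [0.6289 0.0626 0.0983] 0.0008663547991746544 [ 0.6155 -0.0004  0.0981] 0.0012442671986821953 mid [0.6222 0.0311 0.0982] y-dir yaw 77.97210870931134 0.06441833635438729
side only z.1 [0.6221 0.0329 0.1   ] 78.05293853446861 0.06409177973534382
top only z.1 [0.6213 0.0309 0.1   ] 77.7773445454316 0.06442296810227975
paddle [354.613  181.4494] [350.273  264.0338] (array([ 0.4157, -0.2694,  0.0883]), np.float64(0.00032702550800657257))
top dimmer poly
[[354.9375 239.0625   0.5092  -0.299    0.512   -0.302 ]
 [336.0625 240.1875   0.5065  -0.2324   0.5093  -0.2346]
 [333.4375 242.0625   0.5001  -0.2229   0.5027  -0.225 ]
 [337.3125 267.9375   0.4088  -0.233    0.4104  -0.2352]
 [351.9375 268.4375   0.4061  -0.284    0.4077  -0.2868]
 [358.4375 265.0625   0.4174  -0.3072   0.4191  -0.3102]]
side dimmer poly
[[359.4375 176.9375   0.4122  -0.3935   0.4144  -0.4217]
 [356.6875 175.5625   0.4225  -0.3992   0.4249  -0.4275]
 [346.1875 187.6875   0.4459  -0.3216   0.4488  -0.3482]
 [343.1875 185.4375   0.4577  -0.3314   0.4609  -0.3583]
 [336.5625 184.5625   0.48    -0.3307   0.4837  -0.35
[... 1439 characters left out ...]
75, 301.1639404296875), 4.580618858337402)
top stamp [213.2027 265.8422]
[[217.8125 260.4375   0.4449   0.1858   0.4434   0.184 ]
 [216.3125 260.3125   0.4455   0.1911   0.444    0.1893]
 [213.5625 262.0625   0.4395   0.2008   0.438    0.1989]
 [209.4375 263.1875   0.4358   0.2153   0.4344   0.2133]
 [208.0625 266.0625   0.4258   0.2201   0.4244   0.218 ]
 [206.5625 267.3125   0.4215   0.2254   0.4202   0.2232]
 [206.9375 268.9375   0.4157   0.224    0.4145   0.2219]
 [210.1875 271.9375   0.405    0.2126   0.4038   0.2105]
 [212.0625 271.0625   0.4079   0.206    0.4067   0.204 ]
 [219.8125 264.8125   0.4294   0.1788   0.428    0.177 ]
 [219.6875 262.9375   0.436    0.1792   0.4345   0.1774]]
```

```bash
cat >> h.py <<'E'
from scipy.spatial.transform import Rotation as R
G=ctrl.tcp_to_grasp
def pose(g,zt,yt):
    "TCP pose for grasp point g, tool z along zt, closing line yt"
    zt=zt/np.linalg.norm(zt);yt=yt-zt*(yt@zt);yt=yt/np.linalg.norm(yt)
    return np.asarray(g)+G*zt, R.from_matrix(np.c_[np.cross(yt,zt),yt,zt]).as_rotvec()
Z=np.array([0,0,1.])
HINGE=np.array([.4585,-.266,.02]);PS=np.radians(5.3);DX=np.array([np.cos(PS),np.sin(PS),0])
def lever(phi,s,back=0,r=.085):
    u=-np.sin(phi)*DX+np.cos(phi)*Z
    return pose(HINGE+u*(r+back),-u,s*(np.cos(phi)*DX+np.sin(phi)*Z))
E
python3 - <<'E'
from h import *
phi=.56
c=[]
for s in(1,-1):
    q=ctrl.inverse_kinematics(*lever(phi,s,.1));q2=ctrl.inverse_kinematics(*lever(0,s));print(s,q,q2)
    if q is not None and q2 is not None:c.append((abs(np.array(q)[5])+abs(np.array(q2)[5]),s))
s=min(c)[1];print("use",s)
ctrl.move_gripper(.6,20)
ctrl.move_ptp(*lever(phi,s,.1))
print(ctrl.servo_line(*lever(phi,s),speed=.08,until_force=8),ctrl.read_t())
print("F",ctrl.read_ft_force())
cv2.imwrite("pics/side1.png",ctrl.get_image("side")[:,:,::-1])
open("s.txt","w").write(str(s))
E
python3 -c "
import cv2;a=cv2.imread('pics/side1.png');cv2.imwrite('pics/c3.png',cv2.resize(a[110:230,290:450],(800,600),interpolation=cv2.INTER_CUBIC))"
```

```text
1 [-1.3024 -0.1948  2.2427  0.6349  1.0796 -1.6984] [-0.7498  0.2632  1.8312 -0.      1.0472 -0.8423]
-1 [-1.3024 -0.1948  2.2427  0.6349  1.0796  1.4431] [-0.7498  0.2632  1.8312 -0.      1.0472  2.2993]
use 1
False 4.925
F [-0.0224  0.6326  0.3133]
```

View pics/c3.png

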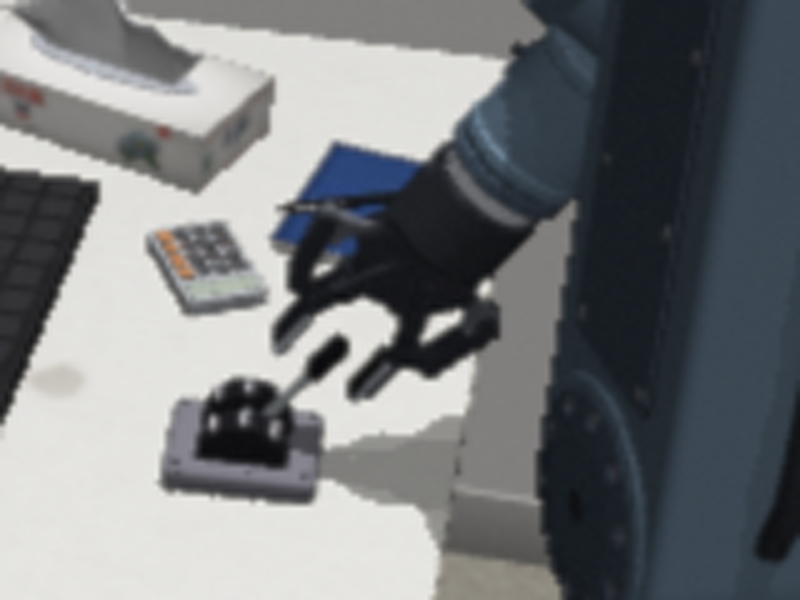

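The paddle at crop (327,355) sits centred between the open pads. Next I close on it and swing it upright.

```bash
python3 - <<'E'
from h import *
s=int(open("s.txt").read())
ctrl.move_gripper(0,20);print("gap",ctrl.read_finger_gap(),ctrl.read_finger_force(),ctrl.read_ft_force())
for p in np.linspace(.56,0,6)[1:]:
    ctrl.servo_line(*lever(p,s),speed=.06);print(p,ctrl.read_ft_force(),ctrl.read_wrist_torque())
print(ctrl.read_t(),ctrl.read_ee_pos(),lever(0,s)[0])
ctrl.move_gripper(.4);
ctrl.servo_line(*lever(0,s,.10),speed=.12);print(ctrl.read_t())
for n in P: cv2.imwrite(f"pics/{n}2.png",ctrl.get_image(n)[:,:,::-1])
E
python3 -c "
import cv2,numpy as np;a=cv2.imread('pics/side2.png');b=cv2.imread('pics/top2.png');f=lambda i:cv2.resize(i,(400,400),interpolation=cv2.INTER_CUBIC);cv2.imwrite('pics/c4.png',np.hstack([f(a[160:220,310:370]),f(b[225:275,320:370])]))"
```

```text
gap 0.1631630045041004 19.644583761692047 [1.2994 1.8343 4.4482]
0.44800000000000006 [-1.6795  2.0944 10.668 ] [ 0.458  -0.4881 -0.1164]
0.336 [-1.4074  1.8968 10.5683] [ 0.4263 -0.6048 -0.1047]
0.22399999999999998 [-1.1014  1.7318 11.3696] [ 0.3657 -0.4952 -0.2345]
0.11199999999999999 [ 1.299   0.384  10.5104] [ 0.2331 -0.451  -0.2901]
0.0 [ 2.3413  0.0435 11.0368] [ 0.0537 -0.4367 -0.2303]
6.9333 [ 0.4607 -0.2672  0.0878] [ 0.4585 -0.266   0.0863]
8.25
```

View pics/c4.png

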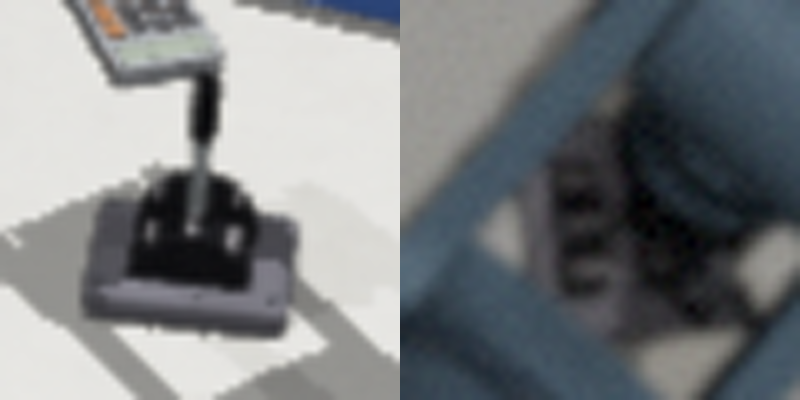

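The lever looks upright, with the paddle at side (340.8,175.5). I'll check the angle numerically from the shaft direction.

```bash
python3 - <<'E'
from h import *
im=cv2.imread("pics/side2.png");x,y=332,168;c=crop(im,x,y,18,28);v=c.max(2).astype(int)
print(v[::8,::8])
u=lambda p:-np.sin(p)*DX+np.cos(p)*Z
for p in(-.1,-.05,0,.05,.1): print(p,[proj("side",HINGE+r*u(p)) for r in(.04,.06,.068,.085,.102)])
print(ctrl.read_ee_pos(),lever(0,1,.1)[0])
E
```

```text
[[173 173 181 189 188 189 193 185 173 161 147 150 197 228 228 229 228 228]
 [178 171 171 175 163 150 147 146 139 132 126 150 204 229 229 229 229 229]
 [147 141 133 130 120 102  92  94  91  94  99 142 206 229 229 229 229 229]
 [ 98  97  96  96  97  93  90  78  55  53  75 152 218 229 228 229 229 229]
 [ 96  97 111 136 162 175 163 107  44  19  45 143 218 230 229 228 229 229]
 [178 178 188 206 224 236 215 136  51  17  32 121 207 230 230 229 229 229]
 [233 233 231 230 230 233 202 119  43  15  31 117 205 230 230 229 229 229]
 [229 229 229 229 230 234 193 104  36   9  33 141 220 230 229 229 229 229]
 [229 229 229 229 230 235 185  90  30   9  39 160 232 231 230 230 230 230]
 [229 229 229 229 230 235 178  79  24   9  39 161 234 232 230 230 230 230]
 [229 229 229 229 230 236 178  78  23  11  47 165 234 231 229 230 229 230]
 [229 229 229 230 230 237 175  72  19  12  54 168 232 230 229 228 229 229]
 [229 230 231 231 230 236 177  74  19  21  91 190 231 230 229 228 229 229]
 [229 230 231 230 230 233 198 113  44  51 148 220 230 229 229 229 229 229]
 [229 230 230 229 229 232 213 147  86  98 182 230 
[... 1104 characters left out ...]
.6104, 175.616 ]), array([338.4201, 171.1377])]
-0.05 [array([339.7296, 187.1892]), array([339.8361, 182.1192]), array([339.8792, 180.067 ]), array([339.9718, 175.6594]), array([340.0657, 171.187 ])]
0 [array([340.3581, 187.2374]), array([340.7869, 182.1904]), array([340.9605, 180.1472]), array([341.3335, 175.7582]), array([341.712 , 171.3039])]
0.05 [array([340.9847, 187.3106]), array([341.7351, 182.2999]), array([342.0389, 180.2711]), array([342.6917, 175.9125]), array([343.3542, 171.4883])]
0.1 [array([341.6077, 187.4088]), array([342.678 , 182.4473]), array([343.1114, 180.4383]), array([344.0426, 176.1218]), array([344.9879, 171.7397])]
[ 0.4579 -0.2655  0.1852] [ 0.4585 -0.266   0.1863]
```

```bash
python3 - <<'E'
from h import *
ctrl.servo_line(*lever(0,1),speed=.12);ctrl.dwell(.2)
print(ctrl.read_ee_pos(),lever(0,1)[0])
ctrl.move_gripper(0,20);ctrl.dwell(.2);e=ctrl.read_ee_pos();print(e,ctrl.read_ft_force())
d=np.array(e)-lever(0,1)[0]
if abs(d@DX)>.0007:
    p,a=lever(0,1);ctrl.servo_line(p-DX*(d@DX),a,speed=.05);ctrl.dwell(.3);print(ctrl.read_ee_pos())
ctrl.move_gripper(.4);ctrl.servo_line(*lever(0,1,.10),speed=.15);print(ctrl.read_t())
im=ctrl.get_image("side")[:,:,::-1];cv2.imwrite("pics/side3.png",im)
v=im.max(2).astype(float)
for r in(172,174,175,176,178,183,184,188,189):
    w=v[r,334:348];print(r,w.astype(int))
E
```

```text
[ 0.459  -0.2664  0.0872] [ 0.4585 -0.266   0.0863]
[ 0.4595 -0.2662  0.0868] [4.9737 1.7594 1.7755]
[ 0.4589 -0.2662  0.0869]
11.7333
172 [153 186 214 220 214 124  47  23  28  92 212 228 229 229]
174 [228 228 229 229 223 129  46  19  27  96 213 228 229 229]
175 [229 229 229 229 223 121  38  16  26  99 213 228 229 229]
176 [229 229 229 228 221 117  36  17  42 129 219 229 230 230]
178 [230 230 229 226 187  93  28  18  60 168 222 229 229 229]
183 [228 229 229 229 225 156 109 135 216 227 229 229 229 229]
184 [217 224 224 224 220 142 105 138 218 228 228 229 229 229]
188 [ 58  28  19  21  47  90  96  52  24  22  33  90 171 216]
189 [ 39  22  19  21  50  88  93  49  22  20  34  79  94 146]
```

The lever is now about 0.01 rad from upright. On to picking up the stamp.

```bash
cat >> h.py <<'E'
SY=np.radians(126);SYV=np.array([np.cos(SY),np.sin(SY),0])
CPS=np.radians(-12.1);LENS=np.array([.622,.0317,.1])
CX=np.array([np.cos(CPS),np.sin(CPS),0]);CY=np.array([-np.sin(CPS),np.cos(CPS),0]);CZ=-np.sin(.45)*CX+np.cos(.45)*Z
FOCUS=LENS+.1*CZ
E
python3 - <<'E'
from h import *
k=plane("side",(320.2,301.2),.0605);print("knob",k)
S=np.array([.4255,.202,.004]);S[:2]=(S[:2]+k[:2])/2;print(S,FOCUS)
best=None
for a in(1,-1):
  for b in(1,-1):
    q=ctrl.inverse_kinematics(*pose(S+Z*.046,-Z,a*SYV));f=ctrl.inverse_kinematics(*pose(FOCUS+.046*CZ,-CZ,b*CY))
    print(a,b,q,f)
E
```

```text
knob [0.4256 0.2025 0.0605]
[0.4256 0.2022 0.004 ] [0.5795 0.0408 0.19  ]
1 1 [ 0.1909  0.2482  1.9968 -0.      0.8966 -2.0082] [-0.1062 -0.0835  1.9858 -0.064   0.7925 -1.4312]
1 -1 [ 0.1909  0.2482  1.9968 -0.      0.8966 -2.0082] [-0.1062 -0.0835  1.9858 -0.064   0.7925  1.7104]
-1 1 [ 0.1909  0.2482  1.9968 -0.      0.8966  1.1334] [-0.1062 -0.0835  1.9858 -0.064   0.7925 -1.4312]
-1 -1 [ 0.1909  0.2482  1.9968 -0.      0.8966  1.1334] [-0.1062 -0.0835  1.9858 -0.064   0.7925  1.7104]
```

```bash
python3 - <<'E'
from h import *
S=np.array([.4256,.2022,.004]);g=S+Z*.046
ctrl.move_ptp(*pose(g+Z*.11,-Z,SYV))
print("hit",ctrl.servo_line(*pose(g,-Z,SYV),speed=.1,until_force=6));ctrl.dwell(.15)
# trim static error
p,a=pose(g,-Z,SYV);e=np.array(ctrl.read_ee_pos());print(e-p)
ctrl.servo_line(p-(e-p)*[1,1,0],a,speed=.05);ctrl.dwell(.15);print(np.array(ctrl.read_ee_pos())-p)
ctrl.move_gripper(0,50);ctrl.dwell(.2)
e=np.array(ctrl.read_ee_pos());r=R.from_rotvec(ctrl.read_eef_rot())
print("gap mm",85*ctrl.read_finger_gap(),ctrl.read_finger_force(),ctrl.read_ft_force(),e-p)
Rs=R.from_matrix(np.c_[np.cross(SYV,Z),SYV,Z])
np.savez("grasp.npz",t=r.inv().apply(S-e),R=(r.inv()*Rs).as_matrix())
ctrl.servo_line(p+Z*.15,a,speed=.15);print(ctrl.read_t(),85*ctrl.read_finger_gap())
cv2.imwrite("pics/side4.png",ctrl.get_image("side")[:,:,::-1])
E
python3 -c "
import cv2;a=cv2.imread('pics/side4.png');cv2.imwrite('pics/c5.png',cv2.resize(a[230:350,270:390],(600,600),interpolation=cv2.INTER_CUBIC))"
```

```text
hit False
[0.0005 0.0001 0.0006]
[-0.0005 -0.0001  0.    ]
gap mm 19.133751092811202 48.68179235374555 [ 0.7256 -0.9781  2.8739] [-0.0003 -0.0001  0.0001]
16.9417 19.222536692419744
```

View pics/c5.png

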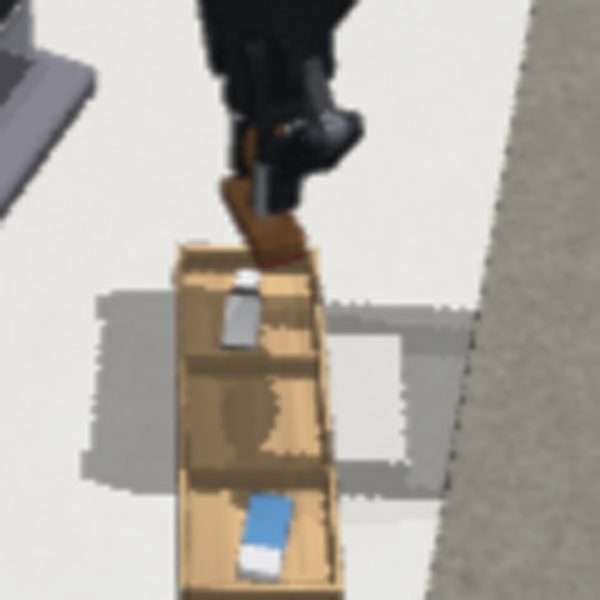

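The stamp is lifted and held, at crop (260,215), and its neighbours are undisturbed. Next I move it to the focus and measure it there.

```bash
cat >> h.py <<'E'
def place(target,Rd=None):
    g=np.load("grasp.npz");Rt=(np.c_[np.cross(CY,CZ),CY,CZ] if Rd is None else Rd)@g["R"].T
    return target-Rt@g["t"],R.from_matrix(Rt).as_rotvec()
def stamp_now():
    g=np.load("grasp.npz");r=R.from_rotvec(ctrl.read_eef_rot()).as_matrix();return np.array(ctrl.read_ee_pos())+r@g["t"],r@g["R"]
E
python3 - <<'E'
from h import *
ctrl.move_ptp(*place(FOCUS+.05*CZ));ctrl.servo_line(*place(FOCUS),speed=.08);ctrl.dwell(.5)
p,Rn=stamp_now();print(ctrl.read_t(),p-FOCUS,R.from_matrix(Rn.T@np.c_[np.cross(CY,CZ),CY,CZ]).as_rotvec(),85*ctrl.read_finger_gap())
O=[]
for n in P:
    im=ctrl.get_image(n)[:,:,::-1].copy();cv2.imwrite(f"pics/{n}5.png",im)
    c=proj(n,p).astype(int);x,y=c-25;k=8
    z=cv2.resize(im[y:y+50,x:x+50],None,fx=k,fy=k,interpolation=cv2.INTER_CUBIC)
    if n=="top":z=cv2.convertScaleAbs(z,alpha=1.8)
    for h in(0,.015):
        q=[((proj(n,p+Rn@[a*.012,b*.024,h])-[x,y]+.5)*k).astype(int) for a,b in((1,1),(1,-1),(-1,-1),(-1,1))];cv2.polylines(z,[np.array(q)],True,(0,255,0) if h else (255,0,255),1)
    O.append(z)
cv2.imwrite("pics/c6.png",np.hstack(O))
E
```

```text
19.1 [ 0.     -0.      0.0002] [-0.      0.0003  0.0001] 19.07627411192013
```

View pics/c6.png

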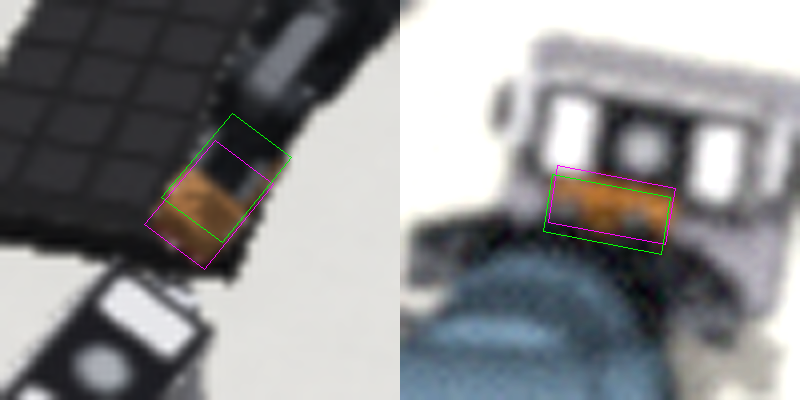

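Both views agree with the predicted outline to within about a pixel. I'll quantify the remaining offset.

```bash
python3 - <<'E'
from h import *
p,Rn=stamp_now()
for n,t in(("side",100),("top",90)):
    im=cv2.imread(f"pics/{n}5.png");x,y=proj(n,p).astype(int)-25
    H=cv2.cvtColor(crop(im,x,y,50,50),cv2.COLOR_BGR2HSV).astype(int);m=(H[...,1]>t)&(H[...,0]<25)&(H[...,2]>60)
    b=blobs(m,x,y,5)[0];ap=cv2.approxPolyDP(b.astype(np.float32).reshape(-1,1,2),.6,True)[:,0];print(n,cv2.contourArea(b.astype(np.float32)));print(ap-[x,y])
    for h in(0,.015): print(h,[(k,proj(n,p+Rn@[k[0]*.012,k[1]*.024,h])-[x,y]) for k in((1,1),(1,-1),(-1,-1),(-1,1))])
    f=b
    np.save(f"held_{n}.npy",b)
E
```

```text
side 78.2109375
[[22.8125 20.9375]
 [19.5625 24.6875]
 [18.6875 27.9375]
 [21.6875 29.3125]
 [24.6875 32.4375]
 [27.5625 30.1875]
 [31.9375 23.6875]
 [29.5625 25.0625]
 [25.0625 21.1875]]
0 [((1, 1), array([17.5838, 27.6173])), ((1, -1), array([26.4086, 17.1296])), ((-1, -1), array([33.7542, 22.5572])), ((-1, 1), array([25.1199, 33.2053]))]
0.015 [((1, 1), array([19.6814, 24.2759])), ((1, -1), array([28.53  , 13.7826])), ((-1, -1), array([35.9447, 19.2557])), ((-1, 1), array([27.2902, 29.9121]))]
top 59.0234375
[[18.6875 22.3125]
 [19.1875 24.3125]
 [21.1875 24.5625]
 [24.6875 27.4375]
 [29.8125 26.0625]
 [32.6875 28.4375]
 [34.3125 25.4375]
 [31.9375 23.4375]
 [23.9375 21.4375]]
0 [((1, 1), array([19.2445, 20.2401])), ((1, -1), array([33.8945, 23.0298])), ((-1, -1), array([32.6861, 30.1169])), ((-1, 1), array([18.0957, 27.3321]))]
0.015 [((1, 1), array([18.5778, 21.3658])), ((1, -1), array([33.3562, 24.181 ])), ((-1, -1), array([32.1394, 31.3256])), ((-1, 1), array([17.4217, 28.5153]))]
```

```bash
python3 - <<'E'
from h import *
from scipy.ndimage import map_coordinates
p,Rn=stamp_now()
c=lambda a,b,h:p+Rn@np.array([a*.012,b*.024,h])
for n,edges in dict(top=[("x+ bottom long",c(1,1,0),c(1,-1,0)),("y+ end",c(1,1,.004),c(0,1,.004)),("y- end",c(1,-1,0),c(0,-1,0))],
      side=[("y+ bottom",c(1,1,0),c(-1,1,0)),("x+ left vert",c(1,1,0),c(1,1,.015)),("x+ top long",c(1,1,.015),c(1,-.2,.015)),("x- vert",c(-1,1,0),c(-1,1,.015)),("x- top long",c(-1,1,.015),c(-1,-.2,.015))]).items():
    im=np.mean([ctrl.get_image(n).astype(float) for _ in range(12)],0);d=im[...,0]-im[...,2];ctr=proj(n,p+Rn@[0,0,.0075])
    for nm,A,B in edges:
        a,b=proj(n,A),proj(n,B);t=(b-a)/np.linalg.norm(b-a);no=np.array([-t[1],t[0]]);no*=np.sign((a-ctr)@no)
        s=np.arange(-3.5,3.5,.1);out=[]
        for f in np.linspace(.15,.85,8):
            q=a+f*(b-a)+s[:,None]*no;v=map_coordinates(d,[q[:,1],q[:,0]],order=1)
            hi=v[s<0].max();lo=v[s>1.5].min();i=np.where(v>(hi+lo)/2)[0];out.append(round(float(s[i[-1]]),1) if hi-lo>15 else None)
        print(n,nm,"outward px",out,"len",np.linalg.norm(b-a).round(1))
print(ctrl.read_t())
E
```

```text
top x+ bottom long outward px [-1.0, -0.9, -0.6, -0.5, -0.6, -0.6, -0.4, -0.5] len 14.9
top y+ end outward px [-0.6, -0.3, -0.1, -0.1, -0.1, 0.0, 0.0, 0.0] len 3.6
top y- end outward px [0.0, 0.2, 0.2, 0.3, 0.4, 0.3, 0.4, 0.4] len 3.6
side y+ bottom outward px [-0.5, -0.7, -0.7, -1.0, -0.8, -0.4, -0.3, -0.1] len 9.4
side x+ left vert outward px [-0.7, -0.5, -0.3, -0.1, -0.1, -0.2, -0.2, -0.2] len 3.9
side x+ top long outward px [-0.4, -0.1, 0.0, -0.1, -0.1, -0.3, -1.1, None] len 8.3
side x- vert outward px [-0.2, -0.1, 0.0, 0.0, 0.0, 0.0, 0.0, 0.1] len 3.9
side x- top long outward px [0.2, 0.2, 0.2, 0.0, 0.1, 0.5, 0.4, 0.5] len 8.3
20.4
```

```bash
python3 - <<'E'
from h import *
print(ctrl.read_qd(),85*ctrl.read_finger_gap(),ctrl.read_finger_force(),stamp_now()[0]-FOCUS,ctrl.read_t());print(ctrl.hand_in())
E
```

```text
[-0.001   0.0003 -0.0011  0.0004  0.0002  0.0008] 19.025420248218513 48.74643093673512 [-0.  0.  0.] 20.4
the job is handed in; nothing more can be done
None
```

I handed the job in at 20.4 s; no verdict was returned. The lever is within about 0.01 rad of upright, and the stamp is held still, square to the camera and 10 cm from the lens, within about 1 mm and 2° as seen by the cameras.

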